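# Put the button tray away behind the push-latch flap

### The job

Pick up the stray red button and lay it in the open button tray with the others, then press the cabinet's blue flap inward so that its spring catch lets go and it drops open. Then take the tray by its orange leaning handle, carry it level so that nothing spills, set it down in the cabinet's mouth, and slide it in under the clear top until the whole tray, handle included, is inside; let go and leave the flap down. Do not disturb the other things on the table.

Things in the scene. Friction and masses are not known exactly. Their poses are not given: they have to be found in the camera images.
- tray: Open wooden tray, 100 mm (x) by 120 mm (y), walls 16 mm high, 4 mm thick, floor 4 mm thick, about 0.17 kg; two brass buttons and two dark toggles lie loose in it, the middle of its floor is free. Origin: centre of its underside, z up. An orange handle plate stands on the middle of its -x wall and leans outward (see tray_grip).
- tray_grip (a point): Point to grip on the orange handle plate (60 mm wide in y, 5 mm thick, 60 mm long), mid-thickness, 20 mm below its top edge along the plate; at (-68, 0, 48.6) mm in the tray's frame. The plate rises from 14 mm height and leans 30 degrees from vertical, top toward the tray's -x: a gripper tilted 30 degrees, pointing down and toward the tray's +x, pinches it across its faces.
- tray_lip (a point): Middle of the handle's top edge, at (-78, 0, 66) mm in the tray's frame. With the tray pushed against the bay's back wall this point is 22 mm inside the mouth.
- stray: Loose red round button lying on the table, 28 mm across, 7 mm thick, 14 g. Origin at the centre of its underside.
- button_a: Brass button in the tray, 28 mm across, 7 mm thick. Origin at the centre of its underside.
- button_b: Another such brass button in the tray.
- toggle_a: Dark wooden toggle (round-ended rod) in the tray, 11 mm thick, under 50 mm long. Origin at its underside, so it turns with it as it rolls.
- toggle_b: Another such toggle in the tray.
- cabinet: Low plywood cabinet fixed to the table. Origin at table level in the plane of its mouth, mid-width of the bay; x points inward (away from the robot), y left, z up. Bay: y -75 to 75 mm, x 0 to 150 mm (back wall), floor 12 mm above the table, 95 mm high; clear 5 mm top, upper face at 112 mm. Left wall 12 mm, right wall 34 mm thick.
- flap (a joint): Blue flap closing the mouth, hinged at its lower edge (cabinet x 0, z 12 mm), 98 mm high, 8 mm thick, y -107 to 85 mm. Rad: 0 closed, negative pressed inward (stop -0.09), 1.57 fully down. A catch holds it: pressed in to about -0.06 it is freed, and as the tool backs off it swings down toward the robot by itself in about 1 s. Then it lies flat, its upper side level with the bay floor.
- flap_press (a point): White spot to press on the flap's outer face, 85 mm above the hinge line, mid bay; moves with the flap. Some 6 mm inward here, about 3 N, frees the catch. With the flap down, two small steel catch pins stand 25 mm up from it near its outer right corner (cabinet x -69 and -82, y -99 and -92 mm).
- cone_a: Brown yarn cone, 108 mm across, 152 mm tall; a bystander. Origin at its underside.
- cone_b: Pale yarn cone, the same size; a bystander.
- scissors: Scissors with black handles lying flat, about 190 mm long, 14 mm thick; a bystander.
- tin: Yellow tin, 64 mm across, 55 mm tall; a bystander.
- weight: Dark steel pattern weight with a knob, 68 mm across, 54 mm tall; a bystander.
- jar: Glass jar with a blue cap, 66 mm across, 85 mm tall; a bystander.

How it is judged:
On the way, in this order (a step that is already met when the one before it is completed fails the run):
1. the red button lies in the tray, let go, the tray still on the table (x of stray in the frame of tray between -0.05 and 0.05 m and y of stray in the frame of tray between -0.06 and 0.06 m and z of stray in the frame of tray between -0.005 and 0.03 m and contact force between the fingers and stray below 0.05 N and height (world z) of tray below 0.01 m), for 0.2 s.
2. the flap has been released and has dropped open (value of joint flap above 1.3 rad), for 0.2 s.
3. the tray is lifted clear of the table, level, with all five pieces in it (x of button_a in the frame of tray between -0.05 and 0.05 m and y of button_a in the frame of tray between -0.06 and 0.06 m and z of button_a in the frame of tray between -0.005 and 0.03 m and x of button_b in the frame of tray between -0.05 and 0.05 m and y of button_b in the frame of tray between -0.06 and 0.06 m and z of button_b in the frame of tray between -0.005 and 0.03 m and x of toggle_a in the frame of tray between -0.05 and 0.05 m and y of toggle_a in the frame of tray between -0.06 and 0.06 m and z of toggle_a in the frame of tray between -0.005 and 0.03 m and x of toggle_b in the frame of tray between -0.05 and 0.05 m and y of toggle_b in the frame of tray between -0.06 and 0.06 m and z of toggle_b in the frame of tray between -0.005 and 0.03 m and x of stray in the frame of tray between -0.05 and 0.05 m and y of stray in the frame of tray between -0.06 and 0.06 m and z of stray in the frame of tray between -0.005 and 0.03 m and angle between tray's own z axis and vertical below 0.25 rad and height (world z) of tray above 0.025 m), for 0.2 s.
4. the tray has been set down in the mouth of the bay with all five pieces in it (x of button_a in the frame of tray between -0.05 and 0.05 m and y of button_a in the frame of tray between -0.06 and 0.06 m and z of button_a in the frame of tray between -0.005 and 0.03 m and x of button_b in the frame of tray between -0.05 and 0.05 m and y of button_b in the frame of tray between -0.06 and 0.06 m and z of button_b in the frame of tray between -0.005 and 0.03 m and x of toggle_a in the frame of tray between -0.05 and 0.05 m and y of toggle_a in the frame of tray between -0.06 and 0.06 m and z of toggle_a in the frame of tray between -0.005 and 0.03 m and x of toggle_b in the frame of tray between -0.05 and 0.05 m and y of toggle_b in the frame of tray between -0.06 and 0.06 m and z of toggle_b in the frame of tray between -0.005 and 0.03 m and x of stray in the frame of tray between -0.05 and 0.05 m and y of stray in the frame of tray between -0.06 and 0.06 m and z of stray in the frame of tray between -0.005 and 0.03 m and angle between tray's own z axis and vertical below 0.25 rad and height (world z) of tray below 0.018 m and x of tray in the frame of cabinet above 0 m and y of tray in the frame of cabinet between -0.03 and 0.03 m), for 0.1 s.
At the end, for the whole second after the job is handed in: The tray stands flat on the bay's floor, wholly inside (its handle's top edge at least 3 mm inside the mouth), within 0.3 rad of straight, at rest, with the red button, both brass buttons and both toggles in it, and the flap is down (over 1.3 rad) (x of button_a in the frame of tray between -0.05 and 0.05 m and y of button_a in the frame of tray between -0.06 and 0.06 m and z of button_a in the frame of tray between -0.005 and 0.03 m and x of button_b in the frame of tray between -0.05 and 0.05 m and y of button_b in the frame of tray between -0.06 and 0.06 m and z of button_b in the frame of tray between -0.005 and 0.03 m and x of toggle_a in the frame of tray between -0.05 and 0.05 m and y of toggle_a in the frame of tray between -0.06 and 0.06 m and z of toggle_a in the frame of tray between -0.005 and 0.03 m and x of toggle_b in the frame of tray between -0.05 and 0.05 m and y of toggle_b in the frame of tray between -0.06 and 0.06 m and z of toggle_b in the frame of tray between -0.005 and 0.03 m and x of stray in the frame of tray between -0.05 and 0.05 m and y of stray in the frame of tray between -0.06 and 0.06 m and z of stray in the frame of tray between -0.005 and 0.03 m and angle between tray's own z axis and vertical below 0.06 rad and height (world z) of tray between 0.007 and 0.017 m and x of tray_lip in the frame of cabinet above 0.003 m and x of tray in the frame of cabinet below 0.12 m and y of tray in the frame of cabinet between -0.03 and 0.03 m and angle between the x axis of tray and the x axis of cabinet, either way round below 0.3 rad and value of joint flap above 1.3 rad and linear speed of tray below 0.02 m/s); the robot touches nothing.
It fails at once if the tray is tipped more than 20 degrees (angle between tray's own z axis and vertical above 0.35 rad).
It fails at once if a brass button or toggle is spilled from the tray (horizontal distance between any of button_a, button_b, toggle_a, toggle_b and tray above 0.095 m).
It fails at once if a bystander is moved more than 30 mm (distance of any of cone_a, cone_b, scissors, tin, weight, jar from where it was at the start of the episode above 0.03 m).
It also fails if it takes over 72 s, if anything falls off the work surface, if the arm or the gripper's body presses on something with over 40 N, if the wrist force passes 120 N, or if a joint passes its speed limit or range.

### The arm

A 6-joint arm with a two-finger parallel gripper is mounted at the origin on the work surface. World frame = base frame: x ahead of the robot, y to its left, z up, the work surface at z = 0. Lengths are in m, angles in rad, forces in N, time in s.
With the tool pointing down it reaches from about 0.35 to 0.975 m from the base axis. Payload 4.9 kg.
Tool frame: the origin (TCP) lies midway between the tips of the shut fingers; the grasp point (between the pads) lies 19 mm behind it; z points along the fingers, y is the direction in which the jaws open and shut (so a half turn about z gives the same grasp; the last joint's range is limited). The gripper opens to 85 mm and grips with 20 to 120 N. Pads are 22 mm wide; open, the fingers measure 114 mm over their backs; the gripper's body (76 mm by 85 mm) begins 54 mm behind the grasp point. The pads swing forward as they close: fully open they stand 13 mm farther back than shut.
Start: joints at [1.061, 0.053, 1.613, -0, 1.476, -0.119], TCP at [0.238, 0.578, 0.231] pointing down, gripper open.
Joint ranges: [-3.01, 3.01], [-1.01, 2.22], [0.06, 2.58], [-1.02, 4.17], [0.09, 2.62], [-3.14, 3.14]. Speed limits (rad/s): [2.57, 2.57, 3.14, 3.14, 3.14, 3.14].

### API

Orientations are given as a rotation vector (axis times angle).
In Python, from station import ctrl gives the robot as it stands.
- The arm moves only by the shell command python3 -m jog 'ROWS' [FORCE]. ROWS is JSON, one flat list of numbers, 7 for each row, row after row: the opening, from 0 (shut) to 1 (fully open), then the shift along the tool's x, y, z in m, then the turn, a rotation vector about the tool's x, y, z in degrees. A call has 1 to 10 rows; each row shifts and turns the commanded pose from where the row before left it, along the tool's axes as they then stand; what a row does not reach is not made up. A row lasts 1/8 s, in which the tool goes at most 62.5 mm and 10.7 degrees, less where a joint would pass 70% of its speed; a pose out of reach is approached as far as the arm can. A call with a gripper value outside its range is refused whole. The fingers move at their own pace and stop on an object; FORCE is the grip in N (left out, the last holds). Time passes only in rows, so rows that do not move let the fingers close. It gives the time, the measured TCP pose, the force and the opening at its end, in the units of the state.
- ctrl.get_obs(): the state, without advancing time (a new reading comes with each control period).
- ctrl.get_image(name): name is "side" or "top"; returns a dict with "image" (400x640x3 uint8, blue, green, red), "camera_matrix" (3x3 intrinsics, pixels), "dist_coeffs" ([k1, k2, p1, p2, k3] as OpenCV has them; the pictures are not rectified), "rvec" (rotation vector, rad) and "tvec" (3), from world to camera coordinates, as OpenCV has them. Camera axes: x right, y down, z forward; pixel columns grow to the right and rows downward; lengths in m; the calibration is good to about 2 mm. A picture is of the moment at which its call begins. There is no depth.
- ctrl.finish_job(): hands the job in, once; it reports no verdict.
Trained networks look in a picture, given as the dict that the camera call returned (one of the last four; its "shot" number tells which), for a name from the list of things; names that differ only in an ending like _2 or _b are one class to them, and where a whole thing is asked for, a point or a joint stands for the part that bears it (a point fixed in the world has none). Each returns a list of dicts, best first, with "p" (0 to 1); they miss things now and then, are a little off and sometimes report something else, mostly with a low value. They report only what shows in the picture. A call takes as long as a camera call.
- ctrl.boxes_of(target, picture): "box" ([centre column, centre row, width, height] in pixels, round what is visible of it).
The state is a dict: "t": time; "q": joint angles; "dq": joint speeds; "effort": joint torques, N m; "tool_pos": TCP position; "tool_rot": TCP orientation; "contact_force": force on the tool from outside, world axes, zero at the start; "wrist_torque": the same for the moment, N m; "opening": finger opening in m.
Only numpy, scipy, OpenCV 4.12 (cv2) and the standard library are available. Lean on these libraries where they do the work, as an engineer would, in place of code of your own. Each camera call takes 0.05 s, during which the arm holds its last target. There are 200 camera calls.

## Working session

There is one attempt and no reset: what is moved stays moved. The work goes in short steps, Python scripts to look and compute and a shell command to move; the robot and the scene stay as the last step left them, time stands still between calls to the robot, and variables do not carry over. Pictures are saved under pics/ and viewed, about 8 in all and at most 12, crops included, and the job is handed in when it is done.

```bash
ls; mkdir -p pics; cat > h.py <<'E'
import cv2, numpy as np
from station import ctrl
from scipy.spatial.transform import Rotation as R
def ray(pic,u,v):
    p=cv2.undistortPoints(np.array([[[u,v]]],float),pic["camera_matrix"],np.array(pic["dist_coeffs"]))[0,0]
    Rm=cv2.Rodrigues(np.array(pic["rvec"],float))[0]; t=np.array(pic["tvec"],float).ravel()
    return -Rm.T@t, Rm.T@np.array([p[0],p[1],1])
def at_z(pic,u,v,z):
    o,d=ray(pic,u,v); return o+d*(z-o[2])/d[2]
def proj(pic,P):
    return cv2.projectPoints(np.atleast_2d(np.array(P,float)),np.array(pic["rvec"],float),np.array(pic["tvec"],float),np.array(pic["camera_matrix"]),np.array(pic["dist_coeffs"]))[0][:,0]
def tri(pa,ua,pb,ub):
    A=[];b=[]
    for p,u in((pa,ua),(pb,ub)):
        o,d=ray(p,*u); d=d/np.linalg.norm(d); M=np.eye(3)-np.outer(d,d); A.append(M); b.append(M@o)
    return np.linalg.lstsq(np.vstack(A),np.hstack(b),rcond=None)[0]
E
python3 - <<'E'
from h import *
np.set_printoptions(precision=4,suppress=True)
P={n:ctrl.get_image(n) for n in("top","side")}
for n,p in P.items():
    cv2.imwrite(f"pics/{n}0.png",p["image"]); print(n,ray(p,320,200))
    for t in["tray","tray_grip","tray_lip","stray","cabinet","flap","flap_press","button_a","toggle_a","cone_a","scissors","tin","weight","jar"]:
        print(t,[(np.round(b["box"],1).tolist(),round(b["p"],2),at_z(p,*b["box"][:2],0)[:2].round(3).tolist()) for b in ctrl.boxes_of(t,p)[:3]])
o=ctrl.get_obs();print(o)
E
```

```text
pics
top (array([0.1468, 0.0201, 1.8162]), array([ 0.2255, -0.0095, -0.9742]))
tray [([234.9, 234.3, 35.5, 36.7], 0.72, [0.462, 0.311])]
tray_grip [([235.2, 232.6, 36.6, 35.1], 0.75, [0.468, 0.31]), ([311.9, 191.2, 52.7, 10.9], 0.43, [0.601, 0.029])]
tray_lip [([233.2, 233.6, 39.0, 35.1], 0.68, [0.465, 0.317])]
stray []
cabinet [([312.0, 171.6, 60.0, 53.5], 0.66, [0.675, 0.025])]
flap [([308.1, 190.6, 58.5, 14.2], 0.64, [0.605, 0.043])]
flap_press [([312.4, 192.3, 60.4, 14.0], 0.94, [0.597, 0.028])]
button_a [([226.9, 226.2, 5.5, 15.1], 0.48, [0.493, 0.339]), ([461.9, 185.5, 20.6, 20.2], 0.36, [0.588, -0.515]), ([311.1, 170.2, 59.2, 58.3], 0.29, [0.68, 0.028])]
toggle_a []
cone_a [([423.5, 163.1, 29.6, 32.4], 0.82, [0.681, -0.384]), ([232.3, 177.0, 31.5, 30.0], 0.69, [0.673, 0.315])]
scissors [([171.1, 253.7, 27.4, 55.2], 0.63, [0.406, 0.54])]
tin [([461.7, 185.7, 17.0, 17.6], 0.72, [0.588, -0.514])]
weight [([475.8, 241.3, 20.5, 12.6], 0.57, [0.382, -0.54])]
jar [([181.3, 204.8, 24.6, 22.8], 0.87, [0.581, 0.502]), ([233.7, 231.4, 37.7, 34.9], 0.5, [0.473, 0.315]), ([405.5, 223.9, 4.
[... 812 characters left out ...]
, 0.36])]
scissors [([276.6, 120.8, 41.6, 6.4], 0.85, [0.402, 0.555])]
tin [([348.4, 382.8, 26.3, 34.4], 0.7, [0.58, -0.497])]
weight [([268.9, 394.1, 30.5, 11.7], 0.81, [0.395, -0.51])]
jar [([322.4, 121.5, 16.9, 29.7], 0.63, [0.596, 0.541])]
{'t': 1.5, 'q': array([ 1.061 ,  0.0527,  1.6129,  0.    ,  1.476 , -0.119 ]), 'dq': array([-0.0019,  0.0009, -0.0013,  0.0013,  0.0011,  0.0011]), 'effort': array([ -0.0017, -39.3673, -37.0448,  -0.0004,   0.0009,   0.    ]), 'tool_pos': array([0.238 , 0.5779, 0.2313]), 'tool_rot': array([-0.6099, -3.0818, -0.    ]), 'contact_force': array([-0.0938, -0.2009,  0.0882]), 'wrist_torque': array([-0.0082,  0.0067,  0.0561]), 'opening': 0.08544558845172838}
```

```bash
python3 - <<'E'
from h import *
a=cv2.imread("pics/top0.png");b=cv2.imread("pics/side0.png")
def c(i,x,y,w,h,s): return cv2.resize(i[y:y+h,x:x+w],None,fx=s,fy=s,interpolation=cv2.INTER_CUBIC)
r1=np.hstack([c(a,208,208,50,50,6),c(a,270,138,83,83,300/83)[:300,:300],c(a,390,208,33,50,6)])
r2=np.hstack([c(b,265,130,50,50,6),c(b,310,160,100,100,3),c(b,280,290,33,50,6)])
print(r1.shape,r2.shape)
w=min(r1.shape[1],r2.shape[1]);cv2.imwrite("pics/c0.png",np.vstack([r1[:300,:w],r2[:300,:w]]))
cv2.imwrite("pics/ab.png",np.vstack([a[120:320],b[80:400]]))
E
```

```text
(300, 798, 3) (300, 798, 3)
```

View pics/c0.png

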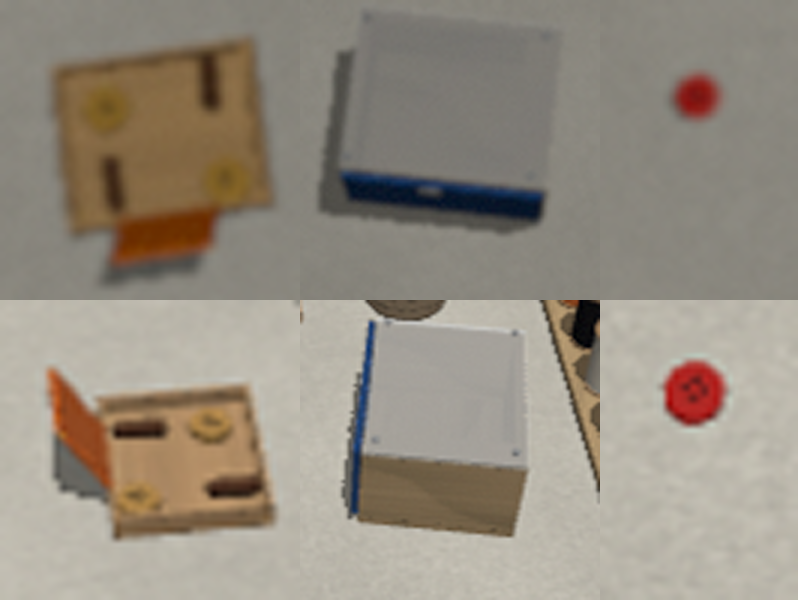

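View pics/ab.png

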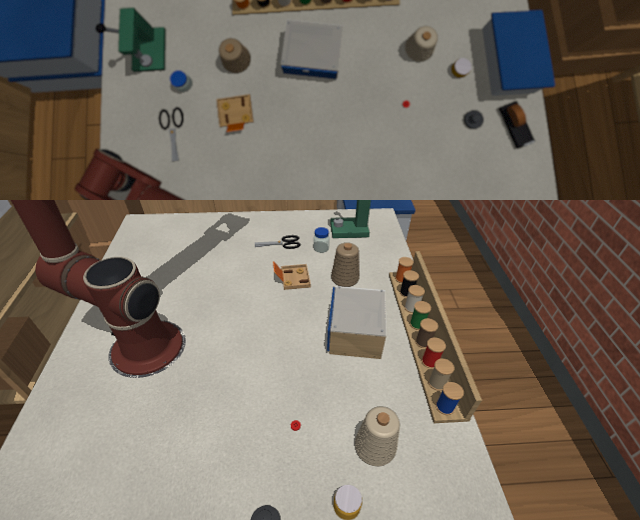

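```bash
cat > fit.py <<'E'
from h import *
from scipy.optimize import least_squares
def fit(obs,x0):  # obs: (pic,[local xyz mm],[u,v]); returns x,y,yaw
    def tf(x,l):
        c,s=np.cos(x[2]),np.sin(x[2]); l=np.array(l)/1000
        return [x[0]+c*l[0]-s*l[1],x[1]+s*l[0]+c*l[1],l[2]]
    f=lambda x:np.hstack([proj(p,tf(x,l))[0]-uv for p,l,uv in obs])
    r=least_squares(f,x0,loss="soft_l1"); return r.x,f(r.x).reshape(-1,2)
E
python3 - <<'E'
from fit import *
np.set_printoptions(precision=3,suppress=True)
T=ctrl.get_image("top");S=ctrl.get_image("side")
t=lambda x,y:[208-.5+(x+.5)/6,208-.5+(y+.5)/6]
ts=lambda x,y:[265-.5+x/6,130-.5+(y-300)/6]
o=[(T,[50,60,16],t(55,72)),(T,[50,-60,16],t(252,40)),(T,[-50,-60,16],t(270,203)),(T,[-50,60,16],t(75,232)),
(S,[-50,60,16],ts(97,398)),(S,[50,60,16],ts(250,385)),(S,[50,-60,16],ts(272,511)),(S,[-50,-60,16],ts(110,525)),
(T,[-78,30,66],t(110,263)),(T,[-78,-30,66],t(208,249)),(S,[-78,30,66],ts(50,370)),(T,[-48,-30,14],t(214,210)),]
x,e=fit(o,[.46,.31,0]);print("tray",x,np.degrees(x[2]),e)
c=lambda x,y:[270-.5+(x-300)/3.614,138-.5+y/3.614]
cs=lambda x,y:[310-.5+(x-300)/3,160-.5+(y-300)/3]
o=[(T,[-8,85,12],c(350,199)),(T,[-8,-107,12],c(540,221)),(T,[-8,85,110],c(342,174)),(T,[-8,-107,110],c(546,193)),
(T,[0,87,112],c(341,169)),(T,[0,-109,112],c(548,189)),(S,[0,-109,112],cs(362,454)),(S,[0,87,112],cs(377,322)),(S,[0,-109,0],cs(358,520)),(T,[-8,0,97],c(430,190))]
x,e=fit(o,[.62,.03,0]);print("cab",x,np.degrees(x[2]),e)
# stray
for p,n in((T,"top"),(S,"side")):
    im=p["image"].astype(int); m=((im[...,2]>150)&(im[...,1]<90)&(im[...,0]<90)).astype(np.uint8)
    u=(405,224) if n=="top" else (297,307)
    k=np.argwhere(m[u[1]-9:u[1]+10,u[0]-9:u[0]+10]).mean(0); uv=(u[0]-9+k[1],u[1]-9+k[0]); print(n,uv,at_z(p,*uv,.006))
E
```

```text
tray [0.474 0.309 0.074] 4.262557861252676 [[-0.489 -0.989]
 [ 0.253 -0.191]
 [ 0.323  0.43 ]
 [-1.147  0.171]
 [-0.264  0.027]
 [-0.144  0.203]
 [ 0.04  -0.446]
 [-0.099 -0.515]
 [-0.303 -0.093]
 [ 0.872 -0.114]
 [-0.172 -0.205]
 [ 1.177 -0.067]]
cab [ 0.591  0.047 -0.173] -9.919132981231423 [[-0.286  0.488]
 [ 0.641  0.132]
 [-0.203  0.502]
 [-0.256  1.263]
 [-0.256 -0.598]
 [ 0.041  0.003]
 [ 0.334 -0.293]
 [ 0.314 -0.926]
 [ 0.255  1.199]
 [ 0.479 -0.329]]
top (np.float64(nan), np.float64(nan)) [nan nan nan]
side (np.float64(295.1967213114754), np.float64(304.7049180327869)) [ 0.461 -0.296  0.006]<stdin>:19: RuntimeWarning: Mean of empty slice.
  ret = um.true_divide(
```

```bash
python3 -m jog '[0.55,0,0,0,0,0,9.6, 0.55,0,0,0,0,0,9.6, 0.55,0,0,0,0,0,9.6, 0.55,0,0,0,0,0,9.6, 0.55,0,0,0,0,0,9.6, 0.55,0,0,0,0,0,9.6, 0.55,0,0,0,0,0,10]' 40
python3 -c "
from h import *
o=ctrl.get_obs();print(R.from_rotvec(o['tool_rot']).as_matrix().round(3),o['tool_pos'],o['q'])"
```

```text
t: 2.48
tool_pos: [0.2381, 0.5779, 0.2313]
tool_rot: [-2.228, -2.215, 0.0]
contact_force: [-0.3, 0.5, 0.1]
opening: 0.0468
[[ 0.006  1.    -0.   ]
 [ 1.    -0.006 -0.   ]
 [-0.    -0.    -1.   ]] [0.23806063 0.57785691 0.23128546] [1.06099831e+00 5.27150937e-02 1.61291462e+00 1.85213975e-05
 1.47600819e+00 1.06657696e+00]
```

```bash
python3 -m jog '[0.55,-0.058,0.015,0,0,0,0, 0.55,-0.058,0.015,0,0,0,0, 0.55,-0.058,0.015,0,0,0,0, 0.55,-0.058,0.015,0,0,0,0, 0.55,-0.058,0.015,0,0,0,0, 0.55,-0.058,0.015,0,0,0,0, 0.55,-0.058,0.015,0,0,0,0, 0.55,-0.058,0.015,0,0,0,0]'
python3 -m jog '[0.55,-0.058,0.015,0,0,0,0, 0.55,-0.058,0.015,0,0,0,0, 0.55,-0.058,0.015,0,0,0,0, 0.55,-0.058,0.015,0,0,0,0, 0.55,-0.058,0.015,0,0,0,0, 0.55,-0.058,0.015,0,0,0,0, 0.55,-0.058,0.015,0,0,0,0, 0.55,0,0,0,0,0,0]'
```

```text
t: 3.48
tool_pos: [0.3583, 0.1121, 0.2317]
tool_rot: [2.22, 2.221, 0.002]
contact_force: [1.0, -0.1, -1.0]
opening: 0.047
t: 4.47
tool_pos: [0.4631, -0.2953, 0.2304]
tool_rot: [-2.225, -2.216, 0.001]
contact_force: [0.7, 0.7, -0.5]
opening: 0.0472
```

```bash
python3 -m jog '[0.55,0,-0.002,0.05,0,0,0, 0.55,0,0,0.05,0,0,0, 0.55,0,0,0.05,0,0,0, 0.55,0,0,0.04,0,0,0, 0.55,0,0,0.02,0,0,0, 0.55,0,0,0,0,0,0]'
python3 - <<'E'
from h import *
S=ctrl.get_image("side");T=ctrl.get_image("top")
a=cv2.resize(S["image"][270:340,260:330],None,fx=5.6,fy=5.6,interpolation=2);b=cv2.resize(T["image"][190:260,370:440],None,fx=5.6,fy=5.6,interpolation=2)
cv2.imwrite("pics/g1.png",np.hstack([a,b]))
E
```

```text
t: 5.22
tool_pos: [0.4606, -0.2911, 0.0204]
tool_rot: [-2.219, -2.22, 0.0]
contact_force: [-0.0, 0.1, -0.0]
opening: 0.0467
```

View pics/g1.png

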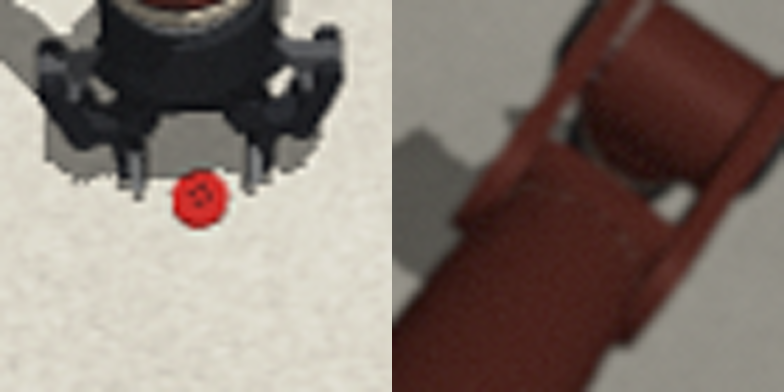

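The side crop shows the button (crop 200,198) centred between the fingertips (137 and 252); I shift -5 mm in y, go down and grip.

```bash
python3 -m jog '[0.55,-0.005,0,0.010,0,0,0, 0.55,0,0,0.009,0,0,0, 0.55,0,0,0,0,0,0, 0,0,0,0,0,0,0, 0,0,0,0,0,0,0, 0,0,0,0,0,0,0, 0,0,0,0,0,0,0, 0,0,0,0,0,0,0]' 25
python3 -m jog '[0,0,0,-0.03,0,0,0, 0,0,0,-0.05,0,0,0, 0,0,0,-0.06,0,0,0, 0,0,0,0,0,0,0]'
```

```text
t: 6.32
tool_pos: [0.4614, -0.2972, 0.0025]
tool_rot: [2.221, 2.221, 0.0]
contact_force: [0.4, 0.0, 1.0]
opening: 0.0261
t: 6.82
tool_pos: [0.4644, -0.2997, 0.1492]
tool_rot: [2.212, 2.213, 0.002]
contact_force: [0.2, 0.6, 0.1]
opening: 0.0258
```

```bash
python3 -m jog '[0,0.06,0.001,0,0,0,0, 0,0.06,0.001,0,0,0,0, 0,0.06,0.001,0,0,0,0, 0,0.06,0.001,0,0,0,0, 0,0.06,0.001,0,0,0,0, 0,0.06,0.001,0,0,0,0, 0,0.06,0.001,0,0,0,0, 0,0.06,0.001,0,0,0,0, 0,0.06,0.001,0,0,0,0, 0,0.06,0.001,0,0,0,0]'
python3 -m jog '[0,0.006,0,0,0,0,0, 0,0,0,0,0,0,0, 0,0,0,0,0,0,0]'
```

```text
t: 8.07
tool_pos: [0.4703, 0.3047, 0.1411]
tool_rot: [-2.221, -2.222, 0.002]
contact_force: [1.3, -0.4, 0.3]
opening: 0.026
t: 8.45
tool_pos: [0.471, 0.3075, 0.1416]
tool_rot: [-2.223, -2.22, 0.002]
contact_force: [-0.5, 0.2, -0.0]
opening: 0.0256
```

```bash
python3 -m jog '[0,0.002,0.003,0.05,0,0,0, 0,0,0,0.04,0,0,0, 0,0,0,0.025,0,0,0, 0,0,0,0.012,0,0,0, 0,0,0,0,0,0,0]'
python3 - <<'E'
from h import *
S=ctrl.get_image("side")
cv2.imwrite("pics/g2.png",cv2.resize(S["image"][120:180,250:330],None,fx=7,fy=7,interpolation=2))
E
```

```text
t: 9.07
tool_pos: [0.474, 0.3099, 0.0149]
tool_rot: [-2.222, -2.22, 0.002]
contact_force: [-0.5, 0.3, 0.7]
opening: 0.0256
```

View pics/g2.png

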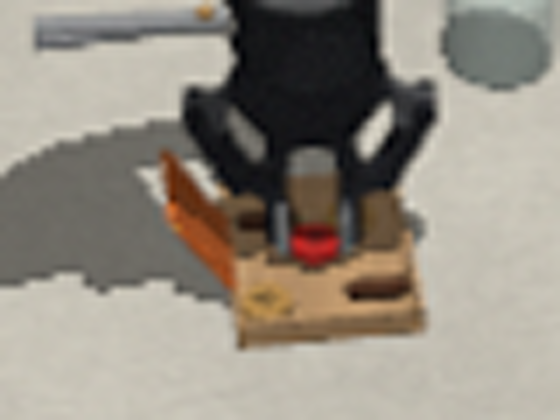

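The red button (crop 315,243) hangs over the free middle of the tray floor; lower 6 mm and let go.

```bash
python3 -m jog '[0,0,0,0.005,0,0,0, 0,0,0,0,0,0,0, 0.45,0,0,0,0,0,0, 0.45,0,0,0,0,0,0, 0.45,0,0,0,0,0,0, 0.45,0,0,-0.02,0,0,0, 0.45,0,0,-0.05,0,0,0, 0.45,0,0,-0.06,0,0,0, 0,0,0,-0.06,0,0,0, 0,0,0,0,0,0,0]'
python3 - <<'E'
from h import *
S=ctrl.get_image("side")
print([ (b["box"],b["p"]) for b in ctrl.boxes_of("stray",S)])
cv2.imwrite("pics/g3.png",cv2.resize(S["image"][120:180,250:330],None,fx=7,fy=7,interpolation=2))
E
```

```text
t: 10.38
tool_pos: [0.4777, 0.3127, 0.2097]
tool_rot: [2.218, 2.218, 0.022]
contact_force: [0.1, 0.0, 0.6]
opening: 0.0029
[]
```

View pics/g3.png

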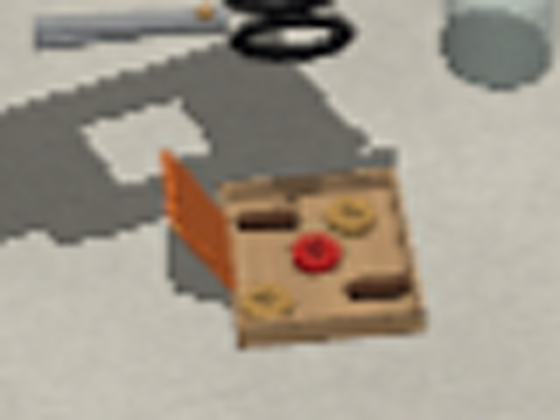

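The picture shows the red button lying at crop (315,252) on the tray floor, clear of the others. Next the flap.

```bash
python3 -m jog '[0,0,0,0,0,0,9.9, 0,0,0,0,-10,0,0, 0,0,0,0,-10,0,0, 0,0,0,0,-10,0,0, 0,0,0,0,0,0,0]'
cat > go.py <<'E'
import sys
from h import *
o=ctrl.get_obs();M=R.from_rotvec(o['tool_rot']).as_matrix()
np.set_printoptions(precision=4,suppress=True)
print(M,o['tool_pos'],o['contact_force'],o['t'],o['opening'],o['q'])
p=o['tool_pos']
for a in sys.argv[1:]:
    t=np.array(eval(a)); print(a,M.T@(t-p)); p=t
E
python3 go.py "[.49,.065,.14]" "[.504,.062,.09]" "[.56,.0525,.09]"
```

```text
t: 11.1
tool_pos: [0.4704, 0.3102, 0.1956]
tool_rot: [2.068, 1.746, 0.456]
contact_force: [-0.2, -0.7, -0.9]
opening: 0.0002
[[ 0.1691  0.8571  0.4867]
 [ 0.9856 -0.1444 -0.0882]
 [-0.0053  0.4945 -0.8691]] [0.4704 0.3102 0.1956] [-0.1953 -0.7195 -0.8507] 11.1 0.00015624867960145595 [ 0.6286 -0.2681  2.0314 -0.426   1.0452  0.9509]
[.49,.065,.14] [-0.238   0.0247  0.0795]
[.504,.062,.09] [-0.0003 -0.0123  0.0505]
[.56,.0525,.09] [0.0001 0.0494 0.0281]
```

```bash
python3 -m jog '[0,-0.048,0.005,0.016,0,0,0, 0,-0.048,0.005,0.016,0,0,0, 0,-0.048,0.005,0.016,0,0,0, 0,-0.047,0.005,0.016,0,0,0, 0,-0.047,0.005,0.016,0,0,0, 0,0,-0.012,0.05,0,0,0, 0,0,0,0,0,0,0, 0,0,0,0,0,0,0]'
python3 go.py "[.56,.0525,.09]"
python3 - <<'E'
from h import *
S=ctrl.get_image("side");T=ctrl.get_image("top")
a=cv2.resize(S["image"][140:240,280:400],None,fx=4,fy=4,interpolation=2);b=cv2.resize(T["image"][130:230,270:350],None,fx=4,fy=4,interpolation=2)
cv2.imwrite("pics/g4.png",np.hstack([a,b]))
E
```

```text
t: 12.1
tool_pos: [0.509, 0.0633, 0.0952]
tool_rot: [2.069, 1.739, 0.466]
contact_force: [0.6, -0.2, 0.2]
opening: 0.0003
[[ 0.1719  0.8532  0.4924]
 [ 0.9851 -0.1491 -0.0856]
 [ 0.0004  0.4998 -0.8661]] [0.509  0.0633 0.0952] [ 0.5592 -0.1733  0.2303] 12.1 0.0002922294050491331 [ 0.0349 -0.4097  2.3172 -0.1553  0.726   0.2973]
[.56,.0525,.09] [-0.0018  0.0425  0.0305]
```

View pics/g4.png

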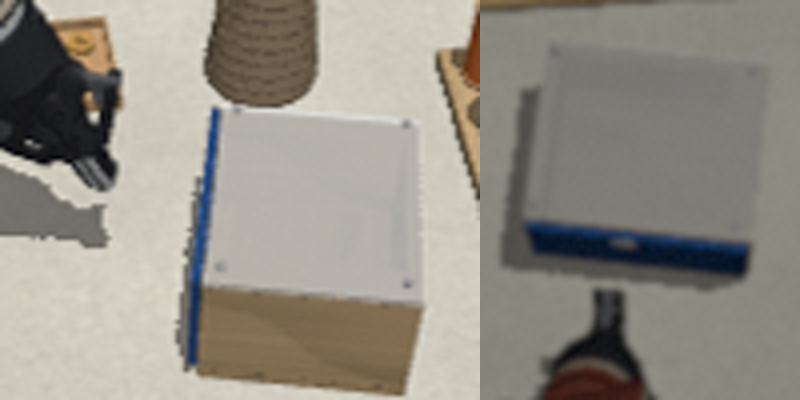

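The picture shows the shut fingers ahead of the flap, lined up near the white spot (crop 625,243). Approach, then press in small steps.

```bash
python3 -m jog '[0,-0.002,0.021,0.015,0,0,0, 0,0,0.021,0.015,0,0,0, 0,0,0,0,0,0,0]'; python3 -m jog '[0,0,0.0035,0.002,0,0,0, 0,0,0.0035,0.002,0,0,0, 0,0,0.0035,0.002,0,0,0, 0,0,0,0,0,0,0]'
```

```text
t: 12.58
tool_pos: [0.5606, 0.053, 0.0917]
tool_rot: [2.067, 1.738, 0.469]
contact_force: [-1.2, 0.1, 0.2]
opening: 0.0002
t: 13.08
tool_pos: [0.5706, 0.0505, 0.0895]
tool_rot: [2.069, 1.739, 0.466]
contact_force: [0.0, 0.1, 0.8]
opening: -0.0002
```

```bash
python3 -m jog '[0,0,0.0035,0.002,0,0,0, 0,0,0,0,0,0,0]'
```

```text
t: 13.32
tool_pos: [0.5747, 0.0497, 0.0893]
tool_rot: [2.069, 1.739, 0.466]
contact_force: [0.3, 1.2, -0.3]
opening: -0.0001
```

```bash
python3 -m jog '[0,0,0.0035,0.002,0,0,0, 0,0,0,0,0,0,0]';python3 -m jog '[0,0,0.0026,0.0015,0,0,0, 0,0,0,0,0,0,0]'; python3 -m jog '[0,0,0.0026,0.0015,0,0,0, 0,0,0,0,0,0,0]'
```

```text
t: 13.58
tool_pos: [0.5784, 0.0491, 0.0891]
tool_rot: [2.069, 1.74, 0.465]
contact_force: [-2.3, 1.0, 1.1]
opening: 0.0002
t: 13.82
tool_pos: [0.5814, 0.0485, 0.0892]
tool_rot: [2.069, 1.739, 0.466]
contact_force: [-1.3, 1.0, 1.8]
opening: 0.0002
t: 14.08
tool_pos: [0.5844, 0.048, 0.0892]
tool_rot: [2.069, 1.739, 0.466]
contact_force: [-3.6, -0.7, 2.1]
opening: -0.0002
```

```bash
python3 -m jog '[0,0,0.0013,0.0008,0,0,0, 0,0,0,0,0,0,0]'; python3 -m jog '[0,0,0.0013,0.0008,0,0,0, 0,0,0,0,0,0,0]'
```

```text
t: 14.32
tool_pos: [0.5855, 0.0479, 0.0891]
tool_rot: [2.07, 1.74, 0.465]
contact_force: [-7.4, 1.5, 4.7]
opening: 0.0004
t: 14.58
tool_pos: [0.5861, 0.0478, 0.0888]
tool_rot: [2.071, 1.741, 0.463]
contact_force: [-14.7, 1.7, 9.4]
opening: 0.0001
```

```bash
python3 -m jog '[0,0,-0.017,-0.01,0,0,0, 0,0,-0.02,-0.03,0,0,0, 0,0,0.0,-0.06,0,0,0, 0,0,0.0,-0.06,0,0,0, 0,0,0,-0.06,0,0,0, 0.3,0,0,0,0,0,0, 0.3,0,0,0,0,0,0, 0.3,0,0,0,0,0,0, 0.3,0,0,0,0,0,0, 0.3,0,0,0,0,0,0]'
python3 go.py
python3 - <<'E'
from h import *
S=ctrl.get_image("side");T=ctrl.get_image("top")
a=cv2.resize(S["image"][120:240,260:380],None,fx=3.3,fy=3.3,interpolation=2);b=cv2.resize(T["image"][130:250,230:350],None,fx=3.3,fy=3.3,interpolation=2)
cv2.imwrite("pics/g5.png",np.hstack([a,b]))
E
```

```text
t: 15.82
tool_pos: [0.4474, 0.0718, 0.26]
tool_rot: [2.07, 1.74, 0.464]
contact_force: [0.2, 0.5, -0.5]
opening: 0.0258
[[ 0.172   0.8542  0.4906]
 [ 0.9851 -0.1488 -0.0862]
 [-0.0006  0.4981 -0.8671]] [0.4474 0.0718 0.26  ] [ 0.1974  0.4905 -0.4846] 15.825 0.02582489578084398 [ 0.0692 -0.7804  2.2582 -0.1312  1.1583  0.2635]
```

View pics/g5.png

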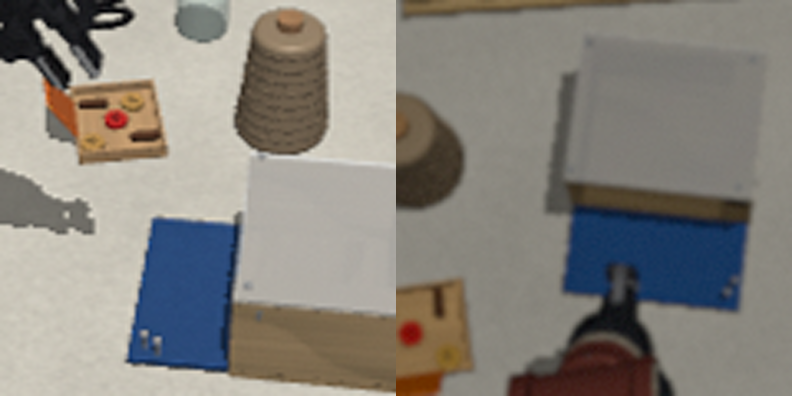

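The flap lies down (side crop 130–235, rows 218–370) with both pins at (145,340), and the tray with all five pieces is undisturbed. Now turn to the tray's yaw and move above the handle.

```bash
python3 - <<'E'
from fit import *
np.set_printoptions(precision=3,suppress=True)
T=ctrl.get_image("top");S=ctrl.get_image("side")
c=lambda x,y:[230-.5+(x-396)/3.3,130-.5+y/3.3]
s=lambda x,y:[260-.5+x/3.3,120-.5+y/3.3]
o=[(T,[-98,85,12],c(563,291)),(T,[-98,-107,12],c(740,310)),(T,[0,85,12],c(573,207)),(T,[0,-107,12],c(750,222)),
(S,[-98,85,12],s(152,218)),(S,[-98,-107,12],s(128,361)),(S,[0,-107,12],s(230,370)),
(T,[0,87,112],c(567,184)),(T,[0,-109,112],c(752,201)),(S,[0,87,112],s(248,157)),(S,[0,-109,112],s(232,303))]
x,e=fit(o,[.59,.047,-.17]);print("cab",x,np.degrees(x[2]),e)
s=lambda x,y:[250-.5+x/7,120-.5+y/7]
P=cv2.imread("pics/g3.png")
o=[(S,[50,60,16],s(390,170)),(S,[-50,60,16],s(222,186)),(S,[50,-60,16],s(424,318)),(S,[-50,-60,16],s(238,334)),(S,[-78,30,66],s(163,152)),(S,[-78,-30,66],s(173,218)),(S,[-50,-60,0],s(240,346))]
x,e=fit(o,[.47,.31,.07]);print("tray",x,np.degrees(x[2]),e)
E
python3 -m jog '[0.4,0,0,0,0,3.5,-6.1, 0.4,0,0,0,0,3.5,-6.1, 0.4,0,0,0,0,0,0]'
python3 go.py "[.366,.301,.13]"
```

```text
cab [ 0.59   0.047 -0.165] -9.429419370628834 [[ 0.114  0.707]
 [ 0.609  0.372]
 [ 0.344 -0.639]
 [ 0.219  0.093]
 [-0.278  0.042]
 [-0.45  -0.274]
 [-0.207 -0.266]
 [-0.576 -0.854]
 [ 1.007 -0.344]
 [ 0.047 -1.059]
 [ 0.388 -0.588]]
tray [0.475 0.309 0.083] 4.757274012113179 [[ 1.017  0.044]
 [-0.582 -0.112]
 [ 0.301 -0.777]
 [-0.238 -0.642]
 [ 0.187 -0.115]
 [-0.144  0.756]
 [-0.296  0.875]]
t: 16.4
tool_pos: [0.4476, 0.071, 0.2614]
tool_rot: [1.865, 1.999, 0.536]
contact_force: [-0.1, -0.2, -0.2]
opening: 0.0342
[[-0.0692  0.8638  0.4991]
 [ 0.9976  0.0602  0.0342]
 [-0.0005  0.5002 -0.8659]] [0.4476 0.071  0.2614] [-0.1182 -0.24   -0.1837] 16.4 0.034151542421908244 [-0.0416 -0.8194  2.2761  0.0599  1.1643 -0.12  ]
[.366,.301,.13] [ 0.2351 -0.1224  0.081 ]
```

Consistent fits (cabinet (0.590, 0.047, −9.5°), tray (0.475, 0.309, +4.5°)).

```bash
python3 -m jog '[0.4,0.047,-0.024,0.016,0,0,0, 0.4,0.047,-0.024,0.016,0,0,0, 0.4,0.047,-0.024,0.016,0,0,0, 0.4,0.047,-0.024,0.016,0,0,0, 0.4,0.047,-0.024,0.016,0,0,0, 0.4,0,0,0,0,0,0, 0.4,0,0,0,0,0,0]'
python3 go.py "[.4165,.3047,.0321]"
```

```text
t: 17.27
tool_pos: [0.3665, 0.302, 0.1321]
tool_rot: [1.861, 2.003, 0.537]
contact_force: [0.7, 0.3, 0.1]
opening: 0.034
[[-0.0732  0.8634  0.4991]
 [ 0.9973  0.0637  0.036 ]
 [-0.0007  0.5004 -0.8658]] [0.3665 0.302  0.1321] [0.7387 0.2515 0.0721] 17.275 0.03404254393778042 [ 0.7078 -0.51    2.3175 -0.3785  0.9342  0.7992]
[.4165,.3047,.0321] [-0.0009 -0.0067  0.1116]
```

```bash
python3 -m jog '[0.4,0,-0.007,0.03,0,0,0, 0.4,0,0,0.03,0,0,0, 0.4,0,0,0.03,0,0,0, 0.4,0,0,0.02,0,0,0, 0.4,0,0,0,0,0,0]'
python3 go.py "[.4165,.3047,.0321]"
python3 - <<'E'
from h import *
S=ctrl.get_image("side");T=ctrl.get_image("top")
a=cv2.resize(S["image"][120:180,250:330],None,fx=6,fy=6,interpolation=2);b=cv2.resize(T["image"][205:265,195:255],None,fx=5,fy=6,interpolation=2)
cv2.imwrite("pics/g6.png",np.hstack([a,b]))
E
```

```text
t: 17.9
tool_pos: [0.4165, 0.3035, 0.0332]
tool_rot: [1.865, 1.999, 0.534]
contact_force: [-0.5, 0.1, 0.7]
opening: 0.0342
[[-0.0688  0.8641  0.4986]
 [ 0.9976  0.0601  0.0335]
 [-0.001   0.4998 -0.8662]] [0.4165 0.3035 0.0332] [-0.5471  0.0874  0.6809] 17.9 0.034184630860532285 [ 0.6305 -0.2118  2.2892 -0.4501  0.6604  0.8632]
[.4165,.3047,.0321] [ 0.0012 -0.0004  0.001 ]
```

View pics/g6.png

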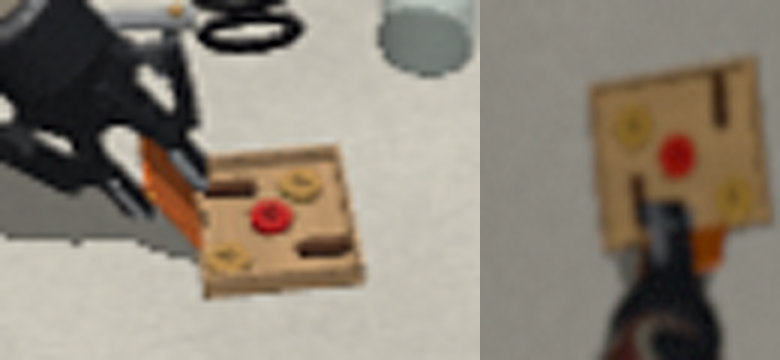

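The fingers straddle the orange plate (side crop 150–200,150–190); from the top they look a few mm left of its middle, so I shift 4 mm and grip.

```bash
python3 -m jog '[0.4,-0.004,0,0.001,0,0,0, 0.3,0,0,0,0,0,0, 0.2,0,0,0,0,0,0, 0.1,0,0,0,0,0,0, 0,0,0,0,0,0,0, 0,0,0,0,0,0,0, 0,0,0,0,0,0,0, 0,0,0,0,0,0,0]' 60
python3 go.py
```

```text
t: 19.0
tool_pos: [0.4168, 0.3017, 0.033]
tool_rot: [1.861, 2.003, 0.539]
contact_force: [1.2, 1.2, 4.4]
opening: 0.0045
[[-0.0735  0.8629  0.5   ]
 [ 0.9973  0.0634  0.037 ]
 [ 0.0002  0.5014 -0.8652]] [0.4168 0.3017 0.033 ] [1.1741 1.172  4.4033] 19.0 0.004467854983829829 [ 0.6249 -0.2169  2.2941 -0.4457  0.6547  0.8514]
```

```bash
python3 -m jog '[0,0,0,0,0,0,0, 0,0,0.003,-0.005,0,0,0, 0,0,0.006,-0.01,0,0,0, 0,0,0.006,-0.01,0,0,0, 0,0,0.006,-0.01,0,0,0, 0,0,0.006,-0.01,0,0,0, 0,0,0.003,-0.005,0,0,0, 0,0,0,0,0,0,0, 0,0,0,0,0,0,0]' 90
python3 go.py
python3 - <<'E'
from h import *
S=ctrl.get_image("side")
cv2.imwrite("pics/g7.png",cv2.resize(S["image"][110:180,250:340],None,fx=7,fy=7,interpolation=2))
E
```

```text
t: 20.12
tool_pos: [0.4168, 0.301, 0.0899]
tool_rot: [1.862, 2.004, 0.535]
contact_force: [-0.3, 0.2, -1.9]
opening: 0.0037
[[-0.0727  0.8642  0.4978]
 [ 0.9974  0.0635  0.0353]
 [-0.0012  0.4991 -0.8666]] [0.4168 0.301  0.0899] [-0.3362  0.1745 -1.9478] 20.125 0.003717841653764877 [ 0.6235 -0.3323  2.2716 -0.3804  0.7836  0.7647]
```

View pics/g7.png

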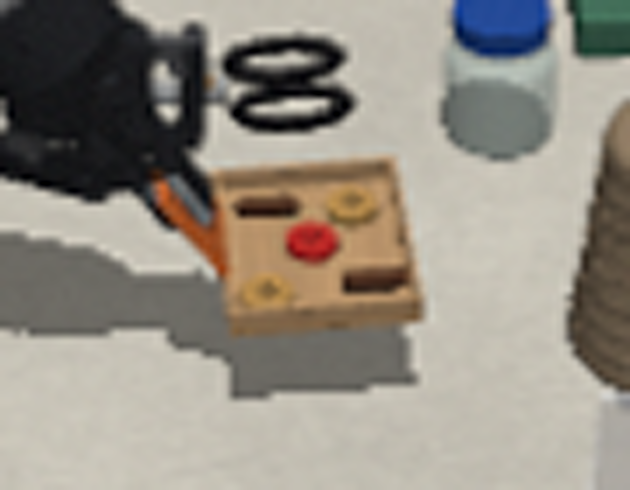

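The tray is lifted level with all five pieces in it (red button at crop 312,242). Now turn it to the cabinet's yaw.

```bash
python3 -m jog '[0,0,0,0,0,-1.7,3, 0,0,0,0,0,-1.7,3, 0,0,0,0,0,-1.7,3, 0,0,0,0,0,-1.7,3, 0,0,0,0,0,0,0]'
python3 go.py "[.4485,.068,.088]"
```

```text
t: 20.8
tool_pos: [0.417, 0.3015, 0.0899]
tool_rot: [2.065, 1.747, 0.468]
contact_force: [-0.2, -0.2, -2.6]
opening: 0.0039
[[ 0.1658  0.8545  0.4923]
 [ 0.9862 -0.144  -0.0822]
 [ 0.0006  0.4992 -0.8665]] [0.417  0.3015 0.0899] [-0.182  -0.1589 -2.5681] 20.8 0.003947269529289089 [ 0.6858 -0.2539  2.2113 -0.5054  0.8874  1.1172]
[.4485,.068,.088] [-0.225   0.0596  0.0364]
```

```bash
python3 -m jog '[0,-0.01,0.003,0.002,0,0,0, 0,-0.022,0.006,0.004,0,0,0, 0,-0.03,0.008,0.005,0,0,0, 0,-0.035,0.009,0.006,0,0,0, 0,-0.035,0.009,0.006,0,0,0, 0,-0.035,0.009,0.005,0,0,0, 0,-0.03,0.008,0.005,0,0,0, 0,-0.02,0.005,0.002,0,0,0, 0,-0.008,0.003,0.001,0,0,0, 0,0,0,0,0,0,0]'
python3 go.py "[.4485,.068,.088]" "[.4485,.068,.058]" "[.557,.0497,.058]"
python3 - <<'E'
from h import *
S=ctrl.get_image("side");T=ctrl.get_image("top")
a=cv2.resize(S["image"][140:240,270:370],None,fx=4,fy=4,interpolation=2);b=cv2.resize(T["image"][140:240,270:370],None,fx=4,fy=4,interpolation=2)
cv2.imwrite("pics/g8.png",np.hstack([a,b]))
E
```

```text
t: 22.05
tool_pos: [0.4485, 0.0671, 0.089]
tool_rot: [2.067, 1.743, 0.468]
contact_force: [-0.5, 0.8, -2.1]
opening: 0.0031
[[ 0.1684  0.8536  0.493 ]
 [ 0.9857 -0.1464 -0.0832]
 [ 0.0012  0.5    -0.866 ]] [0.4485 0.0671 0.089 ] [-0.4519  0.7633 -2.0608] 22.05 0.0031478480157505428 [ 0.0515 -0.6201  2.4592 -0.1525  0.7951  0.2997]
[.4485,.068,.088] [ 0.0009 -0.0006  0.0008]
[.4485,.068,.058] [-0.    -0.015  0.026]
[.557,.0497,.058] [0.0002 0.0953 0.055 ]
```

View pics/g8.png

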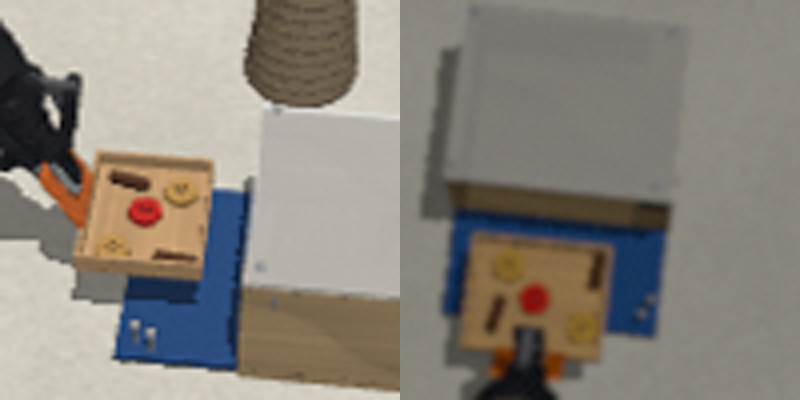

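Tray over the flap, square with it, about 4 mm left of the bay's centre (top crop: tray 470–613, flap 453–664). Correct that, lower and go into the mouth.

```bash
python3 -m jog '[0,-0.002,-0.005,0.009,0,0,0, 0,-0.002,-0.005,0.009,0,0,0, 0,0,-0.005,0.008,0,0,0, 0,0,0.008,0.005,0,0,0, 0,0,0.017,0.01,0,0,0, 0,0,0.022,0.013,0,0,0, 0,0,0.022,0.013,0,0,0, 0,0,0.017,0.01,0,0,0, 0,0,0.009,0.005,0,0,0, 0,0,0,0,0,0,0]'
python3 go.py "[.557,.0457,.058]" "[.557,.0457,.045]"
python3 - <<'E'
from h import *
S=ctrl.get_image("side");T=ctrl.get_image("top")
a=cv2.resize(S["image"][140:240,270:370],None,fx=4,fy=4,interpolation=2);b=cv2.resize(T["image"][140:240,270:370],None,fx=4,fy=4,interpolation=2)
cv2.imwrite("pics/g9.png",np.hstack([a,b]))
E
```

```text
t: 23.4
tool_pos: [0.5573, 0.0452, 0.0581]
tool_rot: [2.066, 1.745, 0.469]
contact_force: [-0.5, 0.2, -2.5]
opening: 0.0038
[[ 0.1673  0.8538  0.493 ]
 [ 0.9859 -0.1455 -0.0826]
 [ 0.0012  0.4998 -0.8661]] [0.5573 0.0452 0.0581] [-0.4893  0.2446 -2.4772] 23.4 0.0038439386013737363 [-0.0141 -0.2038  2.2324 -0.1345  0.5989  0.2456]
[.557,.0457,.058] [ 0.0004 -0.0004 -0.0001]
[.557,.0457,.045] [-0.     -0.0065  0.0113]
```

View pics/g9.png

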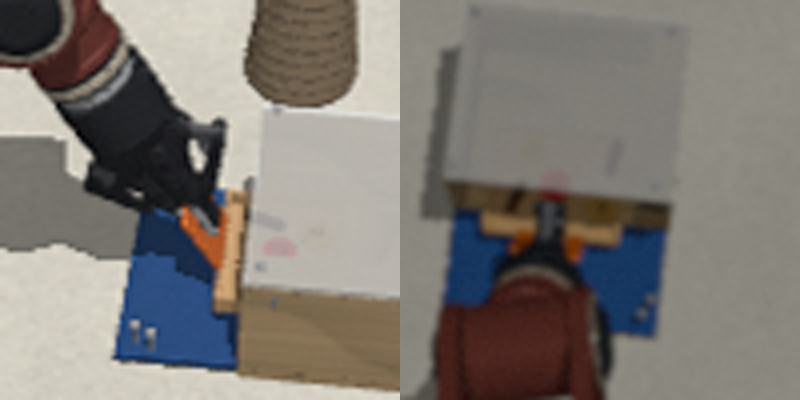

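The tray's rear wall stands at the mouth (top crop 480–620 of flap 452–668, i.e. within ~2 mm of centre); lower it.

```bash
python3 -m jog '[0,0,-0.003,0.005,0,0,0, 0,0,-0.002,0.0035,0,0,0, 0,0,0,0,0,0,0]'; python3 -m jog '[0,0,-0.001,0.0017,0,0,0, 0,0,0,0,0,0,0]'; python3 -m jog '[0,0,-0.001,0.0017,0,0,0, 0,0,0,0,0,0,0]'
```

```text
t: 23.88
tool_pos: [0.5558, 0.0455, 0.0473]
tool_rot: [2.067, 1.746, 0.467]
contact_force: [-0.5, 1.0, -2.0]
opening: 0.004
t: 24.12
tool_pos: [0.5565, 0.0454, 0.0461]
tool_rot: [2.066, 1.745, 0.469]
contact_force: [0.6, 0.5, -2.6]
opening: 0.0042
t: 24.38
tool_pos: [0.5574, 0.0453, 0.0452]
tool_rot: [2.064, 1.744, 0.47]
contact_force: [-1.3, 0.0, 1.3]
opening: 0.0038
```

```bash
python3 -m jog '[0,0,-0.0005,0.0008,0,0,0, 0,0,0,0,0,0,0, 0,0,0,0,0,0,0, 0.1,0,0,0,0,0,0, 0.2,0,0,0,0,0,0, 0.25,0,0,0,0,0,0, 0.25,0,0,0,0,0,0, 0.25,0,0,0,0,0,0]'; python3 go.py
python3 -m jog '[0.25,0,0,-0.02,0,0,0, 0.25,0,0,-0.04,0,0,0, 0.2,0,0,-0.04,0,0,0, 0,0,-0.04,-0.02,0,0,0, 0,0,-0.02,0,0,0,0, 0,0,0,0,0,0,0]'
python3 go.py
python3 - <<'E'
from h import *
S=ctrl.get_image("side");T=ctrl.get_image("top")
a=cv2.resize(S["image"][140:240,270:370],None,fx=4,fy=4,interpolation=2);b=cv2.resize(T["image"][140:240,270:370],None,fx=4,fy=4,interpolation=2)
cv2.imwrite("pics/g10.png",np.hstack([a,b]))
E
```

```text
t: 25.38
tool_pos: [0.5564, 0.0454, 0.0431]
tool_rot: [2.066, 1.745, 0.469]
contact_force: [0.0, -0.1, 0.4]
opening: 0.0217
[[ 0.1671  0.8539  0.4929]
 [ 0.9859 -0.1454 -0.0824]
 [ 0.0013  0.4997 -0.8662]] [0.5564 0.0454 0.0431] [ 0.0424 -0.0658  0.4032] 25.375 0.021667058285098597 [-0.0138 -0.1758  2.2389 -0.1418  0.5648  0.2544]
t: 26.12
tool_pos: [0.4451, 0.0642, 0.1163]
tool_rot: [2.066, 1.746, 0.469]
contact_force: [1.2, -0.0, 0.5]
opening: 0.0
[[ 0.1664  0.8541  0.4928]
 [ 0.9861 -0.1448 -0.0821]
 [ 0.0012  0.4996 -0.8663]] [0.4451 0.0642 0.1163] [ 1.2311 -0.0176  0.4926] 26.125 2.6738553514098563e-05 [ 0.042  -0.6854  2.4472 -0.1347  0.8705  0.2696]
```

View pics/g10.png

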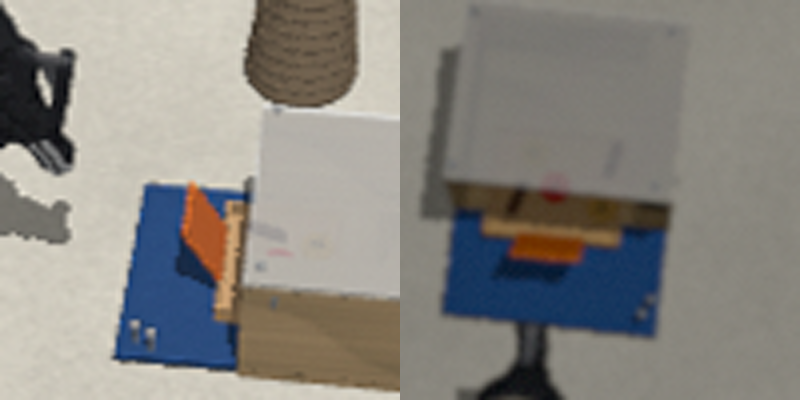

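The last picture shows the tray resting in the mouth (rear wall at top crop rows 217–245, handle 510–583) with the gripper clear and shut. The viewer budget is used up, so the slide is checked with numbers from here on. Tilt a bit flatter, so that the tool stays below and outside the clear top, then push the handle.

```bash
python3 -m jog '[0,0,0,0,-8,0,0, 0,0,0,0,-8,0,0, 0,0,0,0,0,0,0]' 60
python3 go.py "[.515,.054,.056]"
```

```text
t: 26.6
tool_pos: [0.4572, 0.0686, 0.121]
tool_rot: [1.873, 1.581, 0.662]
contact_force: [-0.5, -0.2, 0.8]
opening: 0.0001
[[ 0.1688  0.6899  0.704 ]
 [ 0.9856 -0.1167 -0.122 ]
 [-0.002   0.7145 -0.6997]] [0.4572 0.0686 0.121 ] [-0.5086 -0.2307  0.808 ] 26.6 0.00012241433219811182 [ 0.1074 -0.8088  2.5811 -0.3447  0.6215  0.4791]
[.515,.054,.056] [-0.0045 -0.0048  0.088 ]
```

```bash
python3 -m jog '[0,0,0,0.02,0,0,0, 0,0,0,0,0,0,0]'
python3 go.py "[.515,.054,.056]"
```

```text
t: 26.85
tool_pos: [0.4705, 0.0651, 0.1048]
tool_rot: [1.878, 1.581, 0.657]
contact_force: [-0.4, 0.6, -0.7]
opening: 0.0
[[ 0.1714  0.6934  0.6999]
 [ 0.9852 -0.1184 -0.124 ]
 [-0.0031  0.7108 -0.7034]] [0.4705 0.0651 0.1048] [-0.4413  0.5596 -0.654 ] 26.85 1.06825333309594e-05 [ 0.0914 -0.7057  2.5576 -0.3682  0.5474  0.5038]
[.515,.054,.056] [-0.0031 -0.0026  0.0668]
```

```bash
python3 -m jog '[0,-0.003,0.014,0.015,0,0,0, 0,0,0.014,0.015,0,0,0, 0,0,0,0,0,0,0]'
python3 go.py
python3 -m jog '[0,0,-0.017,0.017,0,0,0, 0,0,0,0,0,0,0]'
python3 go.py "[.515,.054,.056]"
```

```text
t: 27.22
tool_pos: [0.5115, 0.0551, 0.1059]
tool_rot: [1.876, 1.579, 0.66]
contact_force: [-0.5, 0.0, 1.2]
opening: 0.0
[[ 0.1715  0.6904  0.7028]
 [ 0.9852 -0.1187 -0.1239]
 [-0.0021  0.7136 -0.7006]] [0.5115 0.0551 0.1059] [-0.4509  0.0382  1.1643] 27.225 1.1229830114689712e-05 [ 0.0491 -0.5406  2.4667 -0.3644  0.4599  0.4843]
t: 27.48
tool_pos: [0.5088, 0.0555, 0.0787]
tool_rot: [1.877, 1.582, 0.657]
contact_force: [-0.1, -0.5, -0.2]
opening: 0.0003
[[ 0.1706  0.6935  0.6999]
 [ 0.9853 -0.1177 -0.1235]
 [-0.0033  0.7108 -0.7034]] [0.5088 0.0555 0.0787] [-0.0519 -0.506  -0.1654] 27.475 0.00025205609651656765 [ 0.0501 -0.4821  2.4814 -0.423   0.3962  0.5484]
[.515,.054,.056] [-0.0003 -0.0117  0.0205]
```

```bash
python3 -m jog '[0,0,-0.012,0.020,0,0,0, 0,0,0,0,0,0,0]'
python3 go.py
python3 -m jog '[0,0,0.0035,0.0035,0,0,0, 0,0,0.0035,0.0035,0,0,0, 0,0,0,0,0,0,0]'
python3 -m jog '[0,0,0.0035,0.0035,0,0,0, 0,0,0.0035,0.0035,0,0,0, 0,0,0.0035,0.0035,0,0,0, 0,0,0,0,0,0,0]'
python3 go.py
```

```text
t: 27.72
tool_pos: [0.5156, 0.0545, 0.0576]
tool_rot: [1.876, 1.581, 0.658]
contact_force: [0.2, 0.2, -0.8]
opening: 0.0
[[ 0.1704  0.692   0.7015]
 [ 0.9854 -0.1175 -0.1235]
 [-0.003   0.7123 -0.7019]] [0.5156 0.0545 0.0576] [ 0.1736  0.2273 -0.8453] 27.725 2.2872938528001714e-05 [ 0.046  -0.3984  2.471  -0.5056  0.327   0.6345]
t: 28.1
tool_pos: [0.5275, 0.0529, 0.0601]
tool_rot: [1.873, 1.578, 0.664]
contact_force: [0.0, 0.2, -0.4]
opening: 0.0002
t: 28.6
tool_pos: [0.5414, 0.0503, 0.0589]
tool_rot: [1.874, 1.579, 0.662]
contact_force: [-0.8, -0.0, -0.0]
opening: 0.0003
[[ 0.1703  0.6898  0.7037]
 [ 0.9854 -0.1179 -0.1229]
 [-0.0018  0.7143 -0.6998]] [0.5414 0.0503 0.0589] [-0.7926 -0.0227 -0.0306] 28.6 0.00034782769406286435 [ 0.0303 -0.3157  2.4122 -0.516   0.2965  0.6378]
```

```bash
python3 -m jog '[0,0,0.0035,0.0035,0,0,0, 0,0,0.0035,0.0035,0,0,0, 0,0,0.0035,0.0035,0,0,0, 0,0,0.0035,0.0035,0,0,0, 0,0,0.0035,0.0035,0,0,0, 0,0,0.0035,0.0035,0,0,0, 0,0,0,0,0,0,0]'
python3 go.py
cat > chk.py <<'E'
from h import *
S=ctrl.get_image("side");T=ctrl.get_image("top")
c0=np.array([.590,.047]);ex=np.array([.986,-.165]);ey=np.array([.165,.986])
for n,p,(x0,y0,x1,y1),z in(("side",S,(295,150,370,230),.05),("top",T,(275,150,345,220),.05)):
    hsv=cv2.cvtColor(p["image"],cv2.COLOR_BGR2HSV)[y0:y1,x0:x1]
    for nm,lo,hi in(("orange",(5,170,120),(15,255,255)),("red",(0,60,60),(4,255,255)),("red2",(168,25,60),(179,255,255)),("blue",(100,120,40),(130,255,255))):
        m=cv2.inRange(hsv,lo,hi); k=np.argwhere(m)
        if len(k):
            ctr=k.mean(0)[::-1]+[x0,y0]; zz={"orange":.055,"blue":.012}.get(nm,.022); w=at_z(p,*ctr,zz)[:2]-c0
            print(n,nm,len(k),ctr.round(1),"box",(k.min(0)[::-1]+[x0,y0]),(k.max(0)[::-1]+[x0,y0]),"cab xy mm",(1000*np.array([w@ex,w@ey])).round(0))
    for t in("tray","flap"): print(n,t,[(np.round(b["box"],1).tolist(),round(b["p"],2)) for b in ctrl.boxes_of(t,p)[:2]])
E
python3 chk.py
```

```text
t: 29.48
tool_pos: [0.5709, 0.0453, 0.0595]
tool_rot: [1.874, 1.579, 0.662]
contact_force: [-0.3, -0.9, -2.0]
opening: -0.0002
[[ 0.1703  0.6894  0.7041]
 [ 0.9854 -0.1179 -0.1229]
 [-0.0017  0.7147 -0.6994]] [0.5709 0.0453 0.0595] [-0.2946 -0.9238 -1.984 ] 29.475 -0.00021124912735426924 [ 0.0145 -0.2282  2.3447 -0.5184  0.2719  0.6318]
side orange 60 [328.9 194.8] box [327 187] [331 203] cab xy mm [-11.   9.]
side red 3 [327.  197.3] box [326 191] [328 202] cab xy mm [-18.  28.]
side red2 7 [332.3 208.1] box [327 187] [351 226] cab xy mm [  3. -18.]
side blue 901 [314.8 212.8] box [299 188] [329 229] cab xy mm [-52. -36.]
side tray [([329.5, 196.1, 8.8, 17.4], 0.49)]
side flap [([315.5, 207.6, 34.6, 45.7], 0.61)]
top orange 19 [308.1 193.4] box [300 193] [315 194] cab xy mm [-8. -6.]
top red 4 [307.2 194.8] box [300 194] [316 195] cab xy mm [-6. -1.]
top red2 3 [305.7 184. ] box [299 179] [310 194] cab xy mm [33.  8.]
top blue 917 [308.3 206.1] box [281 193] [335 219] cab xy mm [-44.  -9.]
top tray [([309.4, 191.4, 36.4, 12.4], 0.49)]
top flap [([309.8, 208.4, 59.2, 31.9], 0.59)]
```

```bash
python3 -m jog '[0,0,0.0035,0.0035,0,0,0, 0,0,0.0035,0.0035,0,0,0, 0,0,0.0035,0.0035,0,0,0, 0,0,0,0,0,0,0]'
python3 -m jog '[0,0,0.0035,0.0035,0,0,0, 0,0,0.0035,0.0035,0,0,0, 0,0,0,0,0,0,0]'
python3 go.py;python3 chk.py
```

```text
t: 30.28
tool_pos: [0.5856, 0.0427, 0.0596]
tool_rot: [1.874, 1.579, 0.662]
contact_force: [0.4, 0.2, 0.0]
opening: -0.0002
t: 30.65
tool_pos: [0.5953, 0.0411, 0.0598]
tool_rot: [1.874, 1.579, 0.662]
contact_force: [0.7, -0.4, 0.7]
opening: -0.0
[[ 0.1702  0.6893  0.7042]
 [ 0.9854 -0.1178 -0.1228]
 [-0.0017  0.7148 -0.6993]] [0.5953 0.0411 0.0598] [ 0.679  -0.3839  0.712 ] 30.65 -4.752690827136266e-05 [ 0.0031 -0.1613  2.289  -0.5136  0.2573  0.6206]
side red 5 [295. 154.] box [295 152] [295 156] cab xy mm [-156.  237.]
side red2 3 [329.  224.3] box [329 223] [329 226] cab xy mm [ -2. -87.]
side blue 937 [315.3 212.4] box [299 188] [331 229] cab xy mm [-51. -34.]
side tray [([315.7, 213.0, 37.8, 38.0], 0.58)]
side flap [([315.8, 211.8, 35.4, 41.8], 0.72)]
top red 37 [302.4 216.3] box [296 214] [308 219] cab xy mm [-85.   7.]
top red2 1 [310. 170.] box [310 170] [310 170] cab xy mm [86. -1.]
top blue 810 [309.1 205.8] box [281 193] [335 219] cab xy mm [-43. -12.]
top tray []
top flap [([308.0, 206.8, 55.7, 29.9], 0.8)]
```

```bash
python3 -m jog '[0,0,0.002,0.002,0,0,0, 0,0,0.002,0.002,0,0,0, 0,0,0,0,0,0,0]'
python3 -m jog '[0,0,0.0015,0.0015,0,0,0, 0,0,0.0015,0.0015,0,0,0, 0,0,0,0,0,0,0]'
python3 -m jog '[0,0,0.001,0.001,0,0,0, 0,0,0,0,0,0,0]'
```

```text
t: 31.32
tool_pos: [0.6005, 0.0402, 0.0596]
tool_rot: [1.874, 1.579, 0.662]
contact_force: [-0.7, -0.5, 0.1]
opening: 0.0003
t: 31.7
tool_pos: [0.6008, 0.0395, 0.0556]
tool_rot: [1.88, 1.583, 0.654]
contact_force: [-13.6, 1.8, 1.8]
opening: 0.0001
t: 31.95
tool_pos: [0.6007, 0.0394, 0.0537]
tool_rot: [1.882, 1.585, 0.651]
contact_force: [-14.8, 5.2, -2.6]
opening: -0.0
```

```bash
python3 -m jog '[0,0,-0.007,-0.007,0,0,0, 0,0,-0.02,-0.02,0,0,0, 0,0,-0.04,-0.04,0,0,0, 0,0,-0.0,-0.04,0,0,0, 0,0,-0.0,-0.04,0,0,0, 0,0,0,0,0,0,0]'
python3 go.py
cat > chk2.py <<'E'
from h import *
S=ctrl.get_image("side");T=ctrl.get_image("top")
c0=np.array([.590,.047]);ex=np.array([.986,-.165]);ey=np.array([.165,.986])
def W(x,y,z): return [*(c0+x/1000*ex+y/1000*ey),z/1000]
for n,p in(("top",T),("side",S)):
    # rectify the bay floor plane & a higher plane into cabinet mm grid, print saturation-like colour (r-b) map
    lab=cv2.cvtColor(p["image"],cv2.COLOR_BGR2LAB).astype(np.float32)
    for z in(22,70):
        xs=np.arange(-40,150,10);ys=np.arange(70,-71,-10)
        uv=proj(p,[W(x,y,z) for x in xs for y in ys]).astype(np.float32).reshape(len(xs),len(ys),2)
        a=cv2.remap(lab,uv[...,0],uv[...,1],1)
        print(n,"z",z,"rows x, cols y 70..-70; a-128 / b-128")
        for x,r in zip(xs,a): print("%4d"%x," ".join("%3d"%v for v in r[:,1]-128)," | "," ".join("%3d"%v for v in r[:,2]-128))
E
python3 chk2.py
```

```text
t: 32.7
tool_pos: [0.4622, 0.0672, 0.1254]
tool_rot: [1.864, 1.569, 0.678]
contact_force: [0.2, 0.3, 0.7]
opening: 0.0001
[[ 0.1691  0.6773  0.7161]
 [ 0.9856 -0.1181 -0.121 ]
 [ 0.0026  0.7262 -0.6875]] [0.4622 0.0672 0.1254] [0.2499 0.3103 0.702 ] 32.7 0.00013351037820312427 [ 0.1004 -0.8056  2.5779 -0.3458  0.6028  0.4785]
top z 22 rows x, cols y 70..-70; a-128 / b-128
 -40   4   4   3   4   4   3   3   3   3   3   3   4   3   4   4  |  -27 -27 -27 -27 -28 -27 -27 -27 -27 -27 -27 -28 -27 -27 -27
 -30   4   4   4   3   3   3   3   2   3   3   3   4   3   3   4  |  -27 -28 -27 -27 -27 -27 -27 -27 -27 -27 -27 -27 -26 -27 -28
 -20   2   4   3   4   4   3   3   4   4   4   3   3   3   4   3  |  -27 -27 -27 -27 -27 -27 -27 -27 -27 -27 -27 -27 -27 -28 -27
 -10   4   3   2   4   2   3   4   3   3   2   3   1   3   3   3  |  -22 -22 -20 -21 -22 -18 -21 -21 -19 -19 -20 -19 -18 -19 -20
   0   2   2   1   2   2   2   3   1   2   2   2   1   1   2   2  |    8   7   9   8   8   9   9   9  10  10  11  11  11  11  10
  10   2   2   2   2   3   2   2   2   2   2   2   2   2   2   2  |   15  15  16
[... 8521 characters left out ...]
  4   3   4   4   4   4   5   4   2   4   3   4   4   3
 100   0   0   0   0   0   0   0   0   1   1   0   1   0   0   0  |    4   4   3   3   4   4   4   4   4   5   4   4   4   4   3
 110   0   0   0   0   0   0   0   0   1   0   0   0   0   0   0  |    4   4   4   3   4   4   5   4   4   7   6   4   4   4   4
 120   0   0   0   0   0   0   0   0   1   0   0   0   0   0   0  |    4   4   4   4   4   4   5   4   4   5   6   5   4   3   4
 130   0   0   0   0   0   0   0   1   1   0   0   0   1   0   0  |    4   4   4   4   3   4   5   4   3   4   5   4   4   4   4
 140   0   0   0   0   0   0   0   0   0   0   0   0   1   0   0  |    4   4   4   4   4   4   3   4   4   3   3   4   4   4   4
```

The tray's lip shows 18–20 mm inside the mouth in both cameras at its known height. The tray is against the back wall and straight, all five pieces show through the top, and the flap is down. I relax the wrist away from its joint limit, then hand in.

```bash
python3 -m jog '[0,0,0,0,8,0,0, 0,0,0,-0.01,6,0,0, 0,0,0,0,0,0,0, 0,0,0,0,0,0,0]'; python3 go.py | tail -1; python3 -c "
from h import *
print(ctrl.finish_job())"
```

```text
t: 33.3
tool_pos: [0.4514, 0.0668, 0.1203]
tool_rot: [2.05, 1.726, 0.48]
contact_force: [0.0, 0.2, -0.2]
opening: 0.0001
 [-0.0037  0.52   -0.8542]] [0.4514 0.0668 0.1203] [ 0.0102  0.2026 -0.1573] 33.3 0.00012708024478849444 [ 0.0591 -0.6757  2.4408 -0.1636  0.8489  0.3053]
the job is handed in; nothing more can be done
None
```

The job is done and handed in at about 33 s of the 72 s allowed; the interface gave no verdict.

I laid the red button in the middle of the tray and pressed the flap to its inner stop (about 17 N), after which it dropped open. I carried the tray level by its handle and set it down in the mouth. After letting go, I pushed the handle with the shut fingers until the tray met the back wall (about 15 N), then backed the arm clear.

**Last checks:**
- **Position:** both cameras put the handle's top edge about 18–20 mm inside the mouth, with the tray straight.
- **Contents and flap:** the red button and patches matching the two brass buttons and two toggles show through the clear top. The flap is down and the force on the tool is about zero.

**What did not go cleanly:**
- **Push estimate:** during the push, my estimate from the tool's position put the handle edge only about 9 mm inside when the force rose. I trusted the images, which agree with a tray against the back wall.
- **Joint limit:** joint 3 briefly read 2.5811 rad while I tilted the tool, against a limit given as 2.58 (rounded). I moved away from it; whether that counts as passing the limit is not known.
- **Pictures:** I had used all 12 views by then, so the final push was checked with numbers from the images only. I did not check the bystanders again at the end; no contact with them showed in the forces or pictures.

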